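# Park the oat flaker's flywheel heavy side down

## Task

The oat flaker's flywheel has a weight hidden somewhere inside it, and for cleaning it must be parked heavy side down. Grip the crank handle and turn it slowly right round at least once, a full turn either way, to feel where the heavy side is; then bring the heavy side to the very bottom and finish while still holding the handle there, keeping it still. Leave the jars, the dough container and the warming stone alone.

Things in the scene. Friction and masses are not known exactly. Their poses are not given: they have to be found in the camera images.
- flaker: The oat flaker, bolted down: green housing 110 x 120 mm, top 210 mm above the shelf, on a wooden base board, aluminium hopper on top up to 285 mm high. Origin on the shelf near its middle; y along the axle away from the crank handle; housing centred at y = +40 mm, hopper (120 mm wide) at y = +45 mm, flywheel face at y = -75 mm, handle middle at y = -137 mm.
- axle (a point): A fixed point on the axle line, 160 mm above the shelf, in the plane in which the middle of the crank handle circles. Axes: z up; y along the axle towards flywheel and housing; x level, across the axle.
- wheel (a point): Centre of the flywheel: a closed white drum with an aluminium face, 150 mm in diameter, 38 mm thick. A weight (about 0.6 kg, 48 mm from the axle) is fixed inside it at an unknown angle to the handle; it cannot be seen. Without it, wheel, crank and handle are balanced. When the hand stops, the bearing's drag may act either way: compare both ways of turning.
- grip: The crank handle: dark wooden round sleeve, 22 mm in diameter, 68 mm long, parallel to the axle, 60 mm from it; origin at its middle. It spins freely on its pin, so it can be held tight from above, fingers closing across the axle, and carried round the full circle without turning the hand. 28 mm of pin are free between sleeve and flywheel face.
- crank (a joint): Angle of crank and flywheel, rad: 0 = handle straight above the axle, growing as it goes over towards +x of the axle point; counts on past full turns, no stops. The bearing drags evenly (about 6 N at the handle), so it stays where left; the weight adds or takes off up to 5 N: hardest when the heavy side rises at axle level, easiest when it sinks there.
- jar_a: Closed clear glass jar, 80 mm in diameter, 130 mm high; origin under its centre. Leave alone.
- jar_b: Closed amber glass jar, 72 mm in diameter, 120 mm high; origin under its centre. Leave alone.
- stone: Terracotta warming stone, a disc 100 mm in diameter, 22 mm high; origin under its centre. Leave alone.
- dough_box: Pale plastic dough rising container with blue lid, 140 x 180 mm, 140 mm high; origin under its centre. Leave alone.

How it is judged:
On the way:
1. the crank has been turned right round at least once, either way ((value of joint crank above 5.5 rad or value of joint crank below -5.5 rad)).
At the end, for the whole second after the job is handed in: The flywheel's hidden weight is within 0.3 rad (17 degrees) of straight below the axle, the crank is still (under 0.08 rad/s), the fingers hold the crank handle with more than 2 N, and the bystanders are within 25 mm of where they stood (height (world z) of slug_c0 below 0.11414 m and velocity of joint crank between -0.08 and 0.08 rad/s and contact force between the fingers and grip above 2 N and distance of each of jar_a, jar_b, stone, dough_box from where it was at the start of the episode below 0.025 m); the arm keeps its last pose, push and grip.
It fails at once if a jar, the stone or the dough container was pushed more than 25 mm or tipped (distance of any of jar_a, jar_b, stone, dough_box from where it was at the start of the episode above 0.025 m or angle between any of jar_a, jar_b, stone, dough_box's own z axis and vertical above 0.35 rad).
It also fails if it takes over 72 s, if anything falls off the work surface, if the arm or the gripper's body presses on something with over 40 N, if the wrist force passes 120 N, or if a joint passes its speed limit or range.

## Robot

A 6-joint arm with a two-finger parallel gripper is mounted at the origin on the work surface. World frame = base frame: x ahead of the robot, y to its left, z up, the work surface at z = 0. Lengths are in m, angles in rad, forces in N, time in s.
With the tool pointing down it reaches from about 0.3 to 0.775 m from the base axis. Payload 14.6 kg.
Tool frame: the origin (TCP) lies on the centre line of the jaws, within the pads' length; the fingertips stand 22 mm ahead of it and the grasp point (between the pads) lies 3 mm ahead of it; z points along the fingers, y is the line along which they close (so a half turn about z gives the same grasp; the last joint's range is limited). The gripper opens to 94 mm and grips with 3 to 60 N. Pads are 16 mm wide; open, the fingers measure 119 mm over their backs; the gripper's body (75 mm by 177 mm) begins 78 mm behind the grasp point.
Start: joints at [1.216, 0.3, 1.521, -0, 1.321, -0.067], TCP at [0.156, 0.527, 0.207] pointing down, gripper open.
Joint ranges: [-3.03, 3.03], [-0.79, 2.21], [0.23, 2.52], [-1.04, 4.18], [0, 3.07], [-2.55, 2.55]. Speed limits (rad/s): [2.22, 2.22, 2.57, 3.14, 3.14, 3.14].

## Interface

Orientations are given as a unit quaternion [w, x, y, z].
In Python, from workcell import readout, vision, r gives the robot as it stands.
- The arm moves only by the tool step_arm, never from a script. Its argument "moves" is one flat list of numbers, 5 for each row, row after row: the shift along the tool's x, y, z in mm, then the turn about the tool's z in rad, then the closure, from 0 (fully open) to 1 (shut). A call has 1 to 12 rows; each row shifts and turns the commanded pose from where the row before left it, along the tool's axes as they then stand; what a row does not reach is not made up. A row lasts 1/10 s, in which the tool goes at most 50 mm and 8.59 degrees, less where a joint would pass 70% of its speed; a pose out of reach is approached as far as the arm can. A call with a gripper value outside its range is refused whole. The fingers move at their own pace and stop on an object; the grip force is fixed at half the most. Time passes only in rows, so rows that do not move let the fingers close. It gives the time, the measured TCP pose, the force, the opening and the grip force at its end, in the units of the state.
- readout.read_state(): the state, without advancing time (a new reading comes with each control period).
- vision.snapshot(name): name is "side" or "top"; returns a dict with "pixels" (400x640x3 uint8, red, green, blue), "fov_y" (degrees; the focal length in pixels is half the picture's height over the tangent of half this angle, whatever the lens; pixels are square), "cx", "cy" (the principal point, pixels), "origin" and "rotation" of the camera in the world. Camera axes: x right, y down, z forward; pixel columns grow to the right and rows downward; lengths in m; the calibration is good to about 2 mm. A picture is of the moment at which its call begins. There is no depth.
- r.job_done(): hands the job in; it is judged then, once.
The state is a dict: "clock": time; "q": joint angles; "joint_velocities": joint speeds; "joint_efforts": joint torques, N m; "position": TCP position; "tcp_rot": TCP orientation; "contact_force": force on the tool from outside, world axes, zero at the start; "ft_torque": the same for the moment, N m; "finger_gap": finger opening in m; "gripper_force": force on a finger pad.
Only numpy, scipy, OpenCV 4.12 (cv2) and the standard library are available. Lean on these libraries where they do the work, as an engineer would, in place of code of your own. Each camera call takes 0.05 s, during which the arm holds its last target. There are 200 camera calls.

## Working session

There is one attempt and no reset: what is moved stays moved. The work goes in short steps, Python scripts to look and compute and a tool call to move; the robot and the scene stay as the last step left them, time stands still between calls to the robot, and variables do not carry over. Pictures are saved under pics/ and viewed, at most 10 in all, crops included, and the job is handed in when it is done.

Besides the shell and the picture viewer there is one more tool, called after ">>>" in YAML: its name, and indented under it one key for each argument. step_arm: Moves the arm, as the interface text tells. Its arguments: {"type":"object","properties":{"moves":{"type":"array","items":{"type":"number"}}},"required":["moves"]}

```bash
mkdir -p pics; ls
python3 - <<'E'
from workcell import readout, vision, r
import cv2
for n in("side","top"):
    s=vision.snapshot(n);cv2.imwrite(f"pics/{n}0.png",s["pixels"][:,:,::-1])
    print(n,s["fov_y"],s["cx"],s["cy"],s["origin"],s["rotation"])
print(readout.read_state())
E
```

```text
pics
side 43.88658813019573 320.931295914884 194.8847698594185 [-0.21245276 -0.55822719  1.27887473] [-0.29509666  0.83370711 -0.43810358  0.16098342]
top 53.581638275608206 314.4961132541684 202.96587704636192 [ 0.42264402 -0.04509408  1.41631103] [-0.02861988  0.71198583 -0.70078726  0.03397501]
{'clock': 0.1, 'q': array([ 1.21637890e+00,  3.00419913e-01,  1.52153413e+00, -3.95826636e-05,
        1.32070404e+00, -6.65805983e-02]), 'joint_velocities': array([ 0.00082184, -0.00118681, -0.00217153,  0.00062452, -0.00021845,
       -0.00141178]), 'joint_efforts': array([ 1.38727777e-03, -5.32639861e+01, -3.53289199e+01,  7.09779072e-02,
        2.33946828e-02, -6.85015198e-05]), 'position': array([0.15605145, 0.52714447, 0.20673427]), 'tcp_rot': array([-9.25607678e-05,  1.43417231e-01,  9.89662172e-01, -5.24966482e-04]), 'contact_force': array([ 1.05851301,  0.4618435 , -1.0182445 ]), 'ft_torque': array([-0.00089631,  0.00920091, -0.001711  ]), 'gripper_force': 0.0, 'finger_gap': 0.09385931131413562}
```

View pics/side0.png

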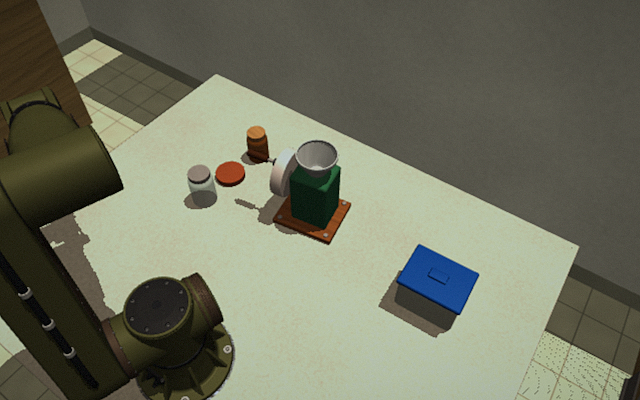

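View pics/top0.png

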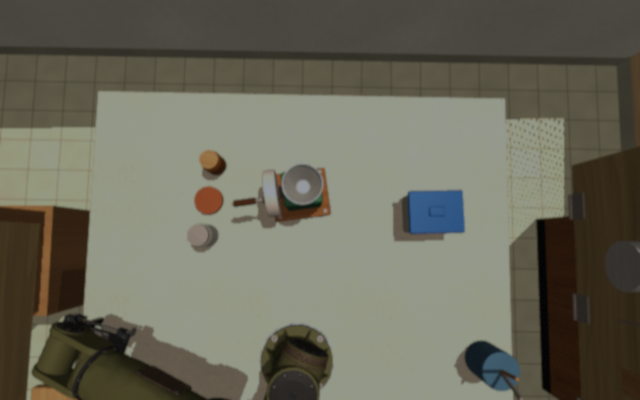

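The side view shows the flaker at about (310,190), its handle near (268,160) and the amber jar behind it. The top view shows the handle at (245,202), the flywheel at (270,193), the hopper at (302,185), the clear jar at (200,236), the stone at (208,200), the amber jar at (211,162) and the dough box at (436,212).

```bash
cat > h.py <<'E'
import numpy as np, cv2
from scipy.spatial.transform import Rotation as R
from workcell import readout, vision, r
def cam(s):
    q=s["rotation"]; M=R.from_quat([q[1],q[2],q[3],q[0]]).as_matrix()
    return 200/np.tan(np.radians(s["fov_y"]/2)),s["cx"],s["cy"],np.array(s["origin"]),M
def ray(s,p):
    f,cx,cy,o,M=cam(s); d=M@np.array([(p[0]-cx)/f,(p[1]-cy)/f,1]); return o,d/np.linalg.norm(d)
def plane(s,p,z):
    o,d=ray(s,p); return o+d*(z-o[2])/d[2]
def proj(s,P):
    f,cx,cy,o,M=cam(s); c=M.T@(np.array(P)-o); return np.array([f*c[0]/c[2]+cx,f*c[1]/c[2]+cy])
def tri(s1,p1,s2,p2):
    a,d=ray(s1,p1);b,e=ray(s2,p2)
    t=np.linalg.lstsq(np.stack([d,-e],1),b-a,rcond=None)[0]
    u,v=a+d*t[0],b+e*t[1]; return (u+v)/2,np.linalg.norm(u-v)
E
python3 - <<'E'
from h import *
S=vision.snapshot("side");T=vision.snapshot("top")
print("corner check", plane(T,(436,212),.14))
print("hopper",plane(T,(302,185),.285),plane(S,(316,156),.285), tri(T,(302,185),S,(316,156)))
for n,p,z in(("jarA",(200,235),.13),("stone",(208,200),.022),("jarB",(211,160),.12)): print(n,plane(T,p,z))
for p in ((276,171),(325,168),(329,215),(277,220)): print("board",plane(T,p,.02))
a=cv2.resize(S["pixels"][115:255,180:360],None,fx=4,fy=4,interpolation=2)
b=cv2.resize(T["pixels"][145:255,180:340],None,fx=4,fy=4,interpolation=2)
b=cv2.convertScaleAbs(b,alpha=1.3)
cv2.imwrite("pics/s1.png",a[:,:,::-1]);cv2.imwrite("pics/t1.png",b[:,:,::-1])
E
```

```text
corner check [ 0.51306199 -0.44758195  0.14      ]
hopper [ 0.57447851 -0.01612231  0.285     ] [ 0.57106006 -0.01800161  0.285     ] (array([ 0.57489043, -0.01575216,  0.28041606]), np.float64(0.0006474200774436545))
jarA [0.42707909 0.31415792 0.13      ]
stone [0.55092876 0.32120528 0.022     ]
jarB [0.67503135 0.29076514 0.12      ]
board [0.65876305 0.08415634 0.02      ]
board [ 0.67253528 -0.09025111  0.02      ]
board [ 0.50487576 -0.10658252  0.02      ]
board [0.48431423 0.07643546 0.02      ]
```

View pics/s1.png

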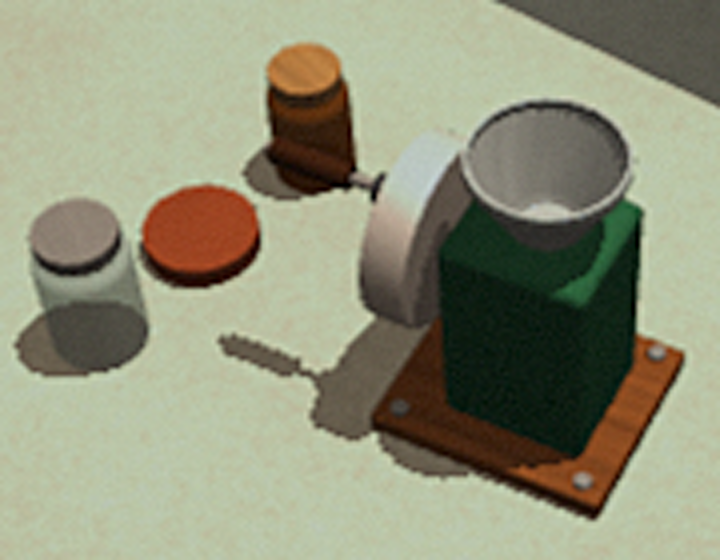

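View pics/t1.png

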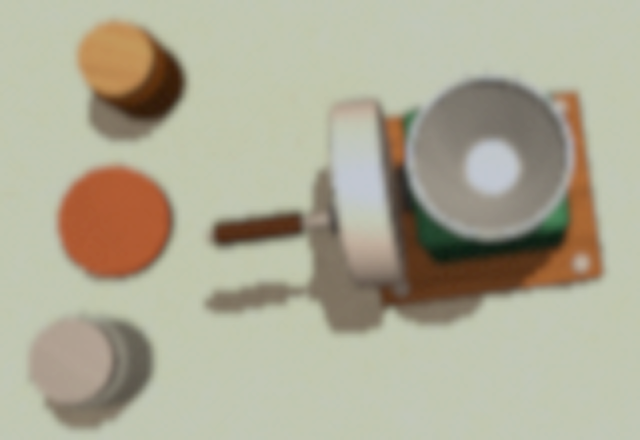

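Side crop: the sleeve runs from (275,153) to (350,178). Top crop: it runs from (213,233) to (300,222), the hopper rim is centred at (490,158), and the drum spans rows 100–285.

Run:
```python
from h import *
S=vision.snapshot("side");T=vision.snapshot("top")
s=lambda u,v:((u+.5)/4-.5+180,(v+.5)/4-.5+115)
t=lambda u,v:((u+.5)/4-.5+180,(v+.5)/4-.5+145)
A,e1=tri(T,t(213,233),S,s(274,152));B,e2=tri(T,t(300,222),S,s(350,178))
print("far",A,e1,"near",B,e2,"len",np.linalg.norm(A-B))
M=(A+B)/2
H=plane(T,t(490,158),.285);print("hop",H)
# board corners bottom/top
bc=[plane(T,t(*p),.02) for p in((578,92),(603,275),(383,305))];print("board",bc)
y1=bc[1]-bc[2];print("board yaw dir",np.degrees(np.arctan2(y1[1],y1[0])))
d=(B-A)[:2];print("sleeve dir",np.degrees(np.arctan2(d[1],d[0])))
# shift of line from hopper
for ang in (np.degrees(np.arctan2(y1[1],y1[0])),np.degrees(np.arctan2(d[1],d[0])),-95,-97):
    a=np.radians(ang);Y=np.array([np.cos(a),np.sin(a)]);X=np.array([Y[1],-Y[0]])
    O=H[:2]-.045*Y; rel=M[:2]-O
    print(ang,"O",O,"axle pt",O-.137*Y,"handle rel xy",rel@X,rel@Y,"z",M[2]-.16, "X",X)
# drum top edges: rim top z=.235 left and right
for p in((355,100),(355,283),(340,190),(330,105),(382,98)): print(p,plane(T,t(*p),.16),plane(T,t(*p),.235))
```

```text
far [0.52568929 0.19601505 0.21050299] 0.0010183733625890184 near [0.5344197  0.12979563 0.21488341] 0.0021723150732278615 len 0.0669359344576392
hop [ 0.57702322 -0.01643564  0.285     ]
board [array([ 0.67383612, -0.08711081,  0.02      ]), array([ 0.51069973, -0.11136984,  0.02      ]), array([0.48114203, 0.08208052, 0.02      ])]
board yaw dir -81.31283978726611
sleeve dir -82.48940698758584
-81.31283978726611 O [0.57022645 0.02804811] axle pt [0.54953407 0.16347641] handle rel xy 0.01934235411300166 -0.13937766262843823 z 0.05269320298606764 X [-0.98852776 -0.1510393 ]
-82.48940698758584 O [0.57114129 0.02817829] axle pt [0.55323409 0.16400293] handle rel xy 0.023124200024825018 -0.13894162256588588 z 0.05269320298606764 X [-0.99142071 -0.13070949]
-95 O [0.58094523 0.02839312] axle pt [0.59288557 0.16487179] handle rel xy 0.06242059307433296 -0.12956494120873033 z 0.05269320298606764 X [-0.9961947   0.08715574]
-97 O [0.58250734 0.02822893] axle pt [0.59920344 0.16420776] handle rel xy 0.06847479672566638 -0.127280153680967 z 0.05269320298606764 X [-0.99254615  0.12186934]
(355, 100) [0.6391313  0.09572148 0.16      ] [0.62620732 0.08731499 0.235     ]
(355, 283) [0.49236778 0.0919389  0.16      ] [0.48820537 0.08375822 0.235     ]
(340, 190) [0.56637957 0.10579656 0.16      ] [0.55779876 0.0967886  0.235     ]
(330, 105) [0.63474307 0.1156196  0.16      ] [0.62208105 0.10602522 0.235     ]
(382, 98) [0.64111818 0.07414612 0.16      ] [0.62807558 0.06702765 0.235     ]
```

Handle is 57 mm from the axle (60 expected), sleeve measured 67 mm long (68), and its height offset is +53 mm, so the crank stands near +0.38 rad. I'll turn the wrist by 65.5° and rise.

>>> step_arm:
  moves: [0,0,-12,0.143,0,0,0,-12,0.143,0,0,0,-12,0.143,0,0,0,-12,0.143,0,0,0,-12,0.143,0,0,0,-12,0.143,0,0,0,-12,0.143,0,0,0,-12,0.143,0,0,0,0,0,0]

```text
clock: 1.2
position: [0.1563, 0.5277, 0.3046]
tcp_rot: [-0.0, 0.657, 0.754, 0.001]
contact_force: [0.1, -0.0, 0.0]
finger_gap: 0.0941
gripper_force: 0.0
```

```bash
cat >> h.py <<'E'
def tool():
    st=readout.read_state(); q=st["tcp_rot"]; return np.array(st["position"]),R.from_quat([q[1],q[2],q[3],q[0]]).as_matrix()
def delta(P):
    p,M=tool(); return (M.T@(np.array(P)-p))*1000
E
python3 - <<'E'
from h import *
p,M=tool();print(p);print(M.round(4));print(readout.read_state()["q"].round(3));print(delta((.530,.163,.300)))
E
```

```text
[0.1562504  0.52773856 0.30463982]
[[-1.362e-01  9.907e-01  9.000e-04]
 [ 9.907e-01  1.362e-01  2.300e-03]
 [ 2.100e-03  1.200e-03 -1.000e+00]]
[ 1.216  0.245  1.366 -0.     1.527  1.08 ]
[-412.25958551  320.57666733    4.14082324]
```

>>> step_arm:
  moves: [-34.4,26.7,0,0,0,-34.4,26.7,0,0,0,-34.4,26.7,0,0,0,-34.4,26.7,0,0,0,-34.4,26.7,0,0,0,-34.4,26.7,0,0,0,-34.4,26.7,0,0,0,-34.4,26.7,0,0,0,-34.4,26.7,0,0,0,-34.4,26.7,0,0,0,-34.4,26.7,0,0,0,-34.4,26.7,0,0,0]

```text
clock: 2.4
position: [0.5316, 0.1614, 0.3025]
tcp_rot: [-0.0, 0.654, 0.756, -0.0]
contact_force: [-0.1, 0.7, 0.1]
finger_gap: 0.094
gripper_force: 0.0
```

>>> step_arm:
  moves: [0,0,0,0,0,0,0,0,0,0]

```text
clock: 2.6
position: [0.5307, 0.1624, 0.3022]
tcp_rot: [-0.0, 0.656, 0.755, -0.001]
contact_force: [-0.3, 0.3, 0.6]
finger_gap: 0.094
gripper_force: 0.0
```

Run:
```python
from h import *
p,M=tool();print(p);print(M.round(3));print(delta((.530,.163,.2157)))
S=vision.snapshot("side")
a=cv2.resize(S["pixels"][85:225,180:360],None,fx=4,fy=4,interpolation=2)
cv2.imwrite("pics/s2.png",a[:,:,::-1])
```

```text
[0.53070809 0.162408   0.30218808]
[[-0.141  0.99  -0.001]
 [ 0.99   0.141 -0.   ]
 [ 0.    -0.001 -1.   ]]
[ 0.6855868  -0.48859965 86.48891068]
```

View pics/s2.png

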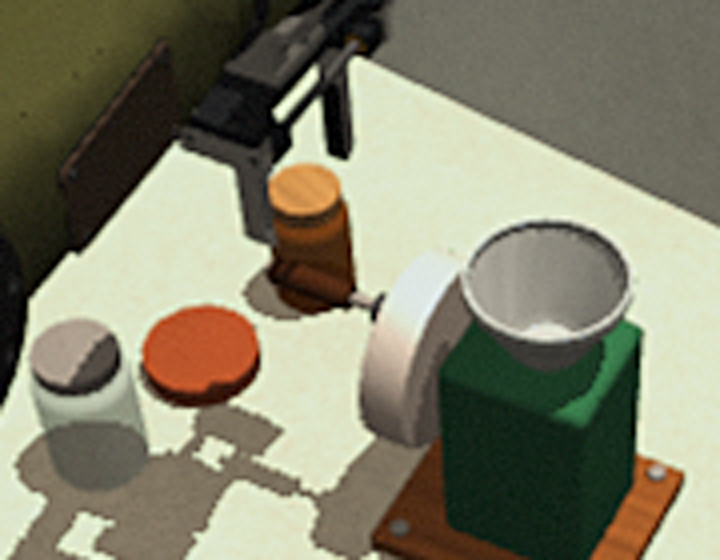

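The crop shows the open jaws straddling the handle (~(315,282)) along the right direction, with the wide body across the axle. Descend and grip.

>>> step_arm:
  moves: [0,0,14,0,0,0,0,14,0,0,0,0,14,0,0,0,0,14,0,0,0,0,14,0,0,0,0,14,0,0,0,0,0,0,0,0,0,0,0,0.5,0,0,0,0,0.7,0,0,0,0,0.8,0,0,0,0,0.9,0,0,0,0,1]

```text
clock: 3.85
position: [0.5307, 0.1629, 0.2195]
tcp_rot: [0.0, 0.656, 0.754, 0.0]
contact_force: [-0.7, -0.5, -1.2]
finger_gap: 0.0576
gripper_force: 0.0
```

>>> step_arm:
  moves: [0,0,0,0,1,0,0,0,0,1,0,0,0,0,1,0,0,0,0,1]

```text
clock: 4.25
position: [0.5306, 0.163, 0.2192]
tcp_rot: [-0.0, 0.656, 0.755, -0.0]
contact_force: [-0.6, -0.7, -0.4]
finger_gap: 0.0252
gripper_force: 0.0
```

Run:
```python
from h import *
p,M=tool();s=readout.read_state();print(p,s["contact_force"],s["ft_torque"],s["finger_gap"],s["gripper_force"])
a=np.radians(-82);Y=np.array([np.cos(a),np.sin(a)]);X=np.array([Y[1],-Y[0]])
print((p[:2]-[.551,.1637])@X,(p[:2]-[.551,.1637])@Y)
S=vision.snapshot("side")
a=cv2.resize(S["pixels"][85:225,180:360],None,fx=4,fy=4,interpolation=2)
cv2.imwrite("pics/s3.png",a[:,:,::-1])
```

```text
[0.53061405 0.1629537  0.21924279] [-0.57070349 -0.68011331 -0.38554675] [-0.02181818 -0.01377301  0.00572452] 0.025152812713363577 0.0
0.020291423074949407 -0.0020981414827603057
```

View pics/s3.png

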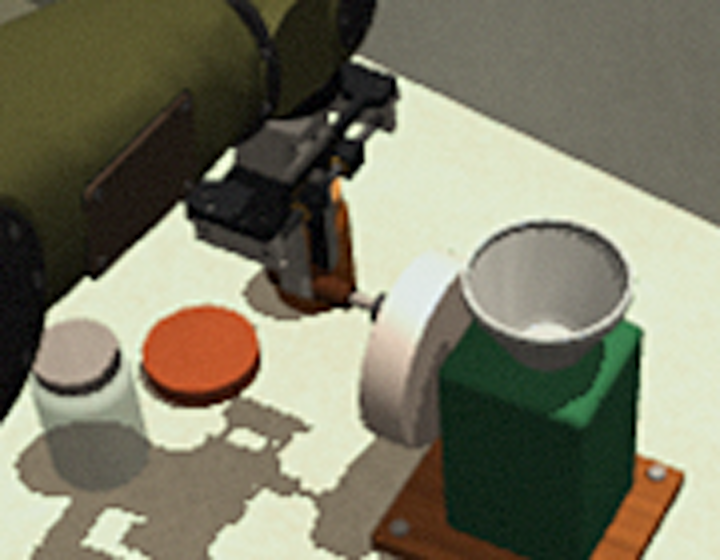

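The fingers are just about to touch the sleeve (gap 25 mm) around crop (325,285). I'll finish closing and plan the arc.

>>> step_arm:
  moves: [0,0,0,0,1,0,0,0,0,1,0,0,0,0,1,0,0,0,0,1,0,0,0,0,1]

```text
clock: 4.8
position: [0.5306, 0.163, 0.2193]
tcp_rot: [-0.0, 0.656, 0.755, -0.0]
contact_force: [-1.8, -0.6, 2.9]
finger_gap: 0.0203
gripper_force: 29.9
```

```bash
cat >> h.py <<'E'
def arc(t0,t1,n,r=60.,du=0,dw=0):
    t=np.radians(np.linspace(t0,t1,n+1)); P=np.stack([r*np.sin(t)+np.linspace(0,du,n+1),r*np.cos(t)+np.linspace(0,dw,n+1)],1)
    D=-np.diff(np.round(P,1),axis=0)
    return ", ".join(f"0, {a:.1f}, {b:.1f}, 0, 1" for a,b in D+0.)
E
python3 - <<'E'
from h import *
s=readout.read_state();print(s["position"],s["contact_force"],s["finger_gap"],s["gripper_force"])
print(arc(21,30,4))
for a in range(30,390,30): print(a,"[",arc(a,a+30,10),"]")
E
```

```text
[0.53056653 0.16297059 0.21931537] [-1.82567932 -0.57332123  2.88658326] 0.02025918898933821 29.917615950107574
0, -2.2, 0.9, 0, 1, 0, -2.1, 0.9, 0, 1, 0, -2.1, 1.1, 0, 1, 0, -2.1, 1.1, 0, 1
30 [ 0, -2.7, 1.7, 0, 1, 0, -2.6, 1.8, 0, 1, 0, -2.5, 1.9, 0, 1, 0, -2.3, 2.0, 0, 1, 0, -2.3, 2.2, 0, 1, 0, -2.2, 2.3, 0, 1, 0, -2.0, 2.3, 0, 1, 0, -1.9, 2.5, 0, 1, 0, -1.8, 2.6, 0, 1, 0, -1.7, 2.7, 0, 1 ]
60 [ 0, -1.5, 2.8, 0, 1, 0, -1.3, 2.8, 0, 1, 0, -1.2, 2.9, 0, 1, 0, -1.1, 3.0, 0, 1, 0, -0.9, 3.0, 0, 1, 0, -0.7, 3.0, 0, 1, 0, -0.6, 3.1, 0, 1, 0, -0.4, 3.1, 0, 1, 0, -0.2, 3.2, 0, 1, 0, -0.1, 3.1, 0, 1 ]
90 [ 0, 0.1, 3.1, 0, 1, 0, 0.2, 3.2, 0, 1, 0, 0.4, 3.1, 0, 1, 0, 0.6, 3.1, 0, 1, 0, 0.7, 3.0, 0, 1, 0, 0.9, 3.0, 0, 1, 0, 1.1, 3.0, 0, 1, 0, 1.2, 2.9, 0, 1, 0, 1.3, 2.8, 0, 1, 0, 1.5, 2.8, 0, 1 ]
120 [ 0, 1.7, 2.7, 0, 1, 0, 1.8, 2.6, 0, 1, 0, 1.9, 2.5, 0, 1, 0, 2.0, 2.3, 0, 1, 0, 2.2, 2.3, 0, 1, 0, 2.3, 2.2, 0, 1, 0, 2.3, 2.0, 0, 1, 0, 2.5, 1.9, 0, 1, 0, 2.6, 1.8, 0, 1, 0, 2.7, 1.7, 0, 1 ]
150 [ 0, 2.8, 1.5, 0, 1, 0, 2.8, 1.3, 0, 1, 0, 2.9, 1.2, 0, 1, 0, 3.0, 1.1, 0, 1, 0, 3.0, 0.9, 0, 1, 0, 
[... 871 characters left out ...]
1.2, -2.9, 0, 1, 0, -1.3, -2.8, 0, 1, 0, -1.5, -2.8, 0, 1 ]
300 [ 0, -1.7, -2.7, 0, 1, 0, -1.8, -2.6, 0, 1, 0, -1.9, -2.5, 0, 1, 0, -2.0, -2.3, 0, 1, 0, -2.2, -2.3, 0, 1, 0, -2.3, -2.2, 0, 1, 0, -2.3, -2.0, 0, 1, 0, -2.5, -1.9, 0, 1, 0, -2.6, -1.8, 0, 1, 0, -2.7, -1.7, 0, 1 ]
330 [ 0, -2.8, -1.5, 0, 1, 0, -2.8, -1.3, 0, 1, 0, -2.9, -1.2, 0, 1, 0, -3.0, -1.1, 0, 1, 0, -3.0, -0.9, 0, 1, 0, -3.0, -0.7, 0, 1, 0, -3.1, -0.6, 0, 1, 0, -3.1, -0.4, 0, 1, 0, -3.2, -0.2, 0, 1, 0, -3.1, -0.1, 0, 1 ]
360 [ 0, -3.1, 0.1, 0, 1, 0, -3.2, 0.2, 0, 1, 0, -3.1, 0.4, 0, 1, 0, -3.1, 0.6, 0, 1, 0, -3.0, 0.7, 0, 1, 0, -3.0, 0.9, 0, 1, 0, -3.0, 1.1, 0, 1, 0, -2.9, 1.2, 0, 1, 0, -2.8, 1.3, 0, 1, 0, -2.8, 1.5, 0, 1 ]
```

>>> step_arm:
  moves: [0,-2.2,0.9,0,1,0,-2.1,0.9,0,1,0,-2.1,1.1,0,1,0,-2.1,1.1,0,1]

```text
clock: 5.2
position: [0.5236, 0.1619, 0.2162]
tcp_rot: [0.002, 0.656, 0.754, 0.002]
contact_force: [9.1, 0.5, 4.0]
finger_gap: 0.0204
gripper_force: 30.0
```

>>> step_arm:
  moves: [0,-2.7,1.7,0,1,0,-2.6,1.8,0,1,0,-2.5,1.9,0,1,0,-2.3,2.0,0,1,0,-2.3,2.2,0,1,0,-2.2,2.3,0,1,0,-2.0,2.3,0,1,0,-1.9,2.5,0,1,0,-1.8,2.6,0,1,0,-1.7,2.7,0,1]

```text
clock: 6.2
position: [0.5011, 0.1585, 0.1943]
tcp_rot: [0.001, 0.656, 0.754, 0.001]
contact_force: [1.6, -2.7, 8.1]
finger_gap: 0.0201
gripper_force: 30.3
```

>>> step_arm:
  moves: [0,-1.5,2.8,0,1,0,-1.3,2.8,0,1,0,-1.2,2.9,0,1,0,-1.1,3.0,0,1,0,-0.9,3.0,0,1,0,-0.7,3.0,0,1,0,-0.6,3.1,0,1,0,-0.4,3.1,0,1,0,-0.2,3.2,0,1,0,-0.1,3.1,0,1]

```text
clock: 7.2
position: [0.4926, 0.1572, 0.1635]
tcp_rot: [0.001, 0.656, 0.754, -0.0]
contact_force: [-1.2, -2.8, 5.5]
finger_gap: 0.0203
gripper_force: 30.1
```

>>> step_arm:
  moves: [0,0.1,3.1,0,1,0,0.2,3.2,0,1,0,0.4,3.1,0,1,0,0.6,3.1,0,1,0,0.7,3.0,0,1,0,0.9,3.0,0,1,0,1.1,3.0,0,1,0,1.2,2.9,0,1,0,1.3,2.8,0,1,0,1.5,2.8,0,1]

```text
clock: 8.2
position: [0.5007, 0.1584, 0.1331]
tcp_rot: [0.0, 0.656, 0.754, 0.0]
contact_force: [2.2, -5.1, 4.5]
finger_gap: 0.02
gripper_force: 30.0
```

```bash
cat > d.py <<'E'
from h import *
X=np.array([-.99,-.141])
# x,y,z,fx,fy,fz (direction + = 1)
D=[l.split() for l in open("data.txt")]
D=np.array(D,float)
u=D[:,:2]@X*1000; w=D[:,2]*1000-3
A=np.stack([2*u,2*w,np.ones(len(u))],1)
from scipy.optimize import least_squares
f=least_squares(lambda c:np.hypot(u-c[0],w-c[1])-60,[np.array([.551,.1637])@X*1000,160]); cu,cw=f.x
th=np.unwrap(np.arctan2(u-cu,w-cw))
fu=D[:,3:5]@X; fz=D[:,5]; s=D[:,6]
ft=-(fu*np.cos(th)-fz*np.sin(th)); fr=fu*np.sin(th)+fz*np.cos(th)
print("centre u,w",f.x.round(1),"prior u",(np.array([.551,.1637])@X*1000).round(1),"res",f.fun.round(1))
print("deg",np.degrees(th).round(0));print("ft",ft.round(1));print("fr",fr.round(1))
if len(th)>5:
    G=np.stack([s,np.sin(th),np.cos(th)],1); c,res,_,_=np.linalg.lstsq(G,ft,rcond=None)
    # needed push on handle = drag*s - W*sin(th+phi); weight angle=th+phi
    phi=np.arctan2(-c[2],-c[1]); print("drag",c[0],"W",np.hypot(c[1],c[2]),"park crank deg",np.degrees(np.pi-phi)%360,"rms",np.std(ft-G@c))
E
cat > data.txt <<'E'
.5236 .1619 .2162 9.1 .5 4.0 1
.5011 .1585 .1943 1.6 -2.7 8.1 1
E
echo
```

```text
(no output)
```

>>> step_arm:
  moves: [0,1.7,2.7,0,1,0,1.8,2.6,0,1,0,1.9,2.5,0,1,0,2.0,2.3,0,1,0,2.2,2.3,0,1,0,2.3,2.2,0,1,0,2.3,2.0,0,1,0,2.5,1.9,0,1,0,2.6,1.8,0,1,0,2.7,1.7,0,1]

```text
clock: 9.2
position: [0.5225, 0.1618, 0.1112]
tcp_rot: [0.0, 0.656, 0.755, 0.0]
contact_force: [1.5, -4.0, 5.1]
finger_gap: 0.0206
gripper_force: 30.1
```

>>> step_arm:
  moves: [0,2.8,1.5,0,1,0,2.8,1.3,0,1,0,2.9,1.2,0,1,0,3.0,1.1,0,1,0,3.0,0.9,0,1,0,3.0,0.7,0,1,0,3.1,0.6,0,1,0,3.1,0.4,0,1,0,3.2,0.2,0,1,0,3.1,0.1,0,1]

```text
clock: 10.2
position: [0.5519, 0.1663, 0.1033]
tcp_rot: [-0.0, 0.656, 0.755, 0.0]
contact_force: [-1.2, -1.5, 6.7]
finger_gap: 0.0203
gripper_force: 30.2
```

```bash
cat >> data.txt <<'E'
.4926 .1572 .1635 -1.2 -2.8 5.5 1
.5007 .1584 .1331 2.2 -5.1 4.5 1
.5225 .1618 .1112 1.5 -4.0 5.1 1
.5519 .1663 .1033 -1.2 -1.5 6.7 1
E
python3 d.py
```

```text
centre u,w [-569.8  160.4] prior u -568.6 res [ 0.1 -0.  -0.  -0.   0.   0.1]
deg [ 28.  59.  90. 120. 150. 180.]
ft [9.9 7.6 5.5 3.1 1.7 1.4]
fr [-0.8  3.1  1.6 -3.5 -4.9 -6.7]
drag 6.039932058495396 W 4.6479310587768365 park crank deg 261.4936760682997 rms 0.1340327935343426
```

>>> step_arm:
  moves: [0,3.1,-0.1,0,1,0,3.2,-0.2,0,1,0,3.1,-0.4,0,1,0,3.1,-0.6,0,1,0,3.0,-0.7,0,1,0,3.0,-0.9,0,1,0,3.0,-1.1,0,1,0,2.9,-1.2,0,1,0,2.8,-1.3,0,1,0,2.8,-1.5,0,1]

```text
clock: 11.2
position: [0.5808, 0.1707, 0.1108]
tcp_rot: [-0.001, 0.656, 0.755, -0.001]
contact_force: [-5.8, -0.4, 4.7]
finger_gap: 0.0201
gripper_force: 30.1
```

>>> step_arm:
  moves: [0,2.7,-1.7,0,1,0,2.6,-1.8,0,1,0,2.5,-1.9,0,1,0,2.3,-2.0,0,1,0,2.3,-2.2,0,1,0,2.2,-2.3,0,1,0,2.0,-2.3,0,1,0,1.9,-2.5,0,1,0,1.8,-2.6,0,1,0,1.7,-2.7,0,1]

```text
clock: 12.2
position: [0.6026, 0.1741, 0.1323]
tcp_rot: [-0.001, 0.656, 0.755, -0.001]
contact_force: [-4.3, 4.5, -3.7]
finger_gap: 0.0202
gripper_force: 29.5
```

>>> step_arm:
  moves: [0,1.5,-2.8,0,1,0,1.3,-2.8,0,1,0,1.2,-2.9,0,1,0,1.1,-3.0,0,1,0,0.9,-3.0,0,1,0,0.7,-3.0,0,1,0,0.6,-3.1,0,1,0,0.4,-3.1,0,1,0,0.2,-3.2,0,1,0,0.1,-3.1,0,1]

```text
clock: 13.2
position: [0.6112, 0.1753, 0.1622]
tcp_rot: [-0.001, 0.656, 0.755, 0.0]
contact_force: [1.8, 6.5, -6.5]
finger_gap: 0.0201
gripper_force: 29.3
```

>>> step_arm:
  moves: [0,-0.1,-3.1,0,1,0,-0.2,-3.2,0,1,0,-0.4,-3.1,0,1,0,-0.6,-3.1,0,1,0,-0.7,-3.0,0,1,0,-0.9,-3.0,0,1,0,-1.1,-3.0,0,1,0,-1.2,-2.9,0,1,0,-1.3,-2.8,0,1,0,-1.5,-2.8,0,1]

```text
clock: 14.2
position: [0.6037, 0.1742, 0.1925]
tcp_rot: [-0.0, 0.656, 0.755, 0.001]
contact_force: [5.6, 6.7, -7.2]
finger_gap: 0.0203
gripper_force: 29.3
```

>>> step_arm:
  moves: [0,-1.7,-2.7,0,1,0,-1.8,-2.6,0,1,0,-1.9,-2.5,0,1,0,-2.0,-2.3,0,1,0,-2.2,-2.3,0,1,0,-2.3,-2.2,0,1,0,-2.3,-2.0,0,1,0,-2.5,-1.9,0,1,0,-2.6,-1.8,0,1,0,-2.7,-1.7,0,1]

```text
clock: 15.2
position: [0.5824, 0.1709, 0.2149]
tcp_rot: [0.0, 0.656, 0.755, 0.001]
contact_force: [8.1, 3.8, -6.4]
finger_gap: 0.0203
gripper_force: 29.4
```

>>> step_arm:
  moves: [0,-2.8,-1.5,0,1,0,-2.8,-1.3,0,1,0,-2.9,-1.2,0,1,0,-3.0,-1.1,0,1,0,-3.0,-0.9,0,1,0,-3.0,-0.7,0,1,0,-3.1,-0.6,0,1,0,-3.1,-0.4,0,1,0,-3.2,-0.2,0,1,0,-3.1,-0.1,0,1]

```text
clock: 16.2
position: [0.5531, 0.1664, 0.2234]
tcp_rot: [0.001, 0.656, 0.755, 0.002]
contact_force: [9.2, 1.7, -2.3]
finger_gap: 0.0204
gripper_force: 29.6
```

>>> step_arm:
  moves: [0,-3.1,0.1,0,1,0,-3.2,0.2,0,1,0,-3.1,0.4,0,1,0,-3.1,0.6,0,1,0,-3.0,0.7,0,1,0,-3.0,0.9,0,1,0,-3.0,1.1,0,1,0,-2.9,1.2,0,1,0,-2.8,1.3,0,1,0,-2.8,1.5,0,1]

```text
clock: 17.2
position: [0.5238, 0.1619, 0.2162]
tcp_rot: [0.002, 0.656, 0.754, 0.002]
contact_force: [8.2, -0.3, 2.6]
finger_gap: 0.02
gripper_force: 30.0
```

```bash
cat >> data.txt <<'E'
.5808 .1707 .1108 -5.8 -.4 4.7 1
.6026 .1741 .1323 -4.3 4.5 -3.7 1
.6112 .1753 .1622 1.8 6.5 -6.5 1
.6037 .1742 .1925 5.6 6.7 -7.2 1
.5824 .1709 .2149 8.1 3.8 -6.4 1
.5531 .1664 .2234 9.2 1.7 -2.3 1
.5238 .1619 .2162 8.2 -.3 2.6 1
E
python3 d.py; python3 -c "
from h import *
for a,b,n in((390,355,12),(355,320,12),(320,285,12)):print(a,'[',arc(a,b,n),']')"
```

```text
centre u,w [-569.8  160.4] prior u -568.6 res [ 0.1 -0.  -0.  -0.   0.   0.1  0.1 -0.  -0.  -0.   0.1  0.1  0. ]
deg [ 28.  59.  90. 120. 150. 180. 209. 239. 269. 299. 329. 359. 388.]
ft [ 9.9  7.6  5.5  3.1  1.7  1.4  2.8  5.   6.4  9.4 10.6  9.4  8.3]
fr [-0.8  3.1  1.6 -3.5 -4.9 -6.7 -6.9 -1.2  2.8  2.2 -1.1 -2.1 -1.5]
drag 6.013627779778198 W 4.326633022875032 park crank deg 256.8815604980417 rms 0.5035227093123362
390 [ 0, 2.7, -1.4, 0, 1, 0, 2.7, -1.3, 0, 1, 0, 2.9, -1.2, 0, 1, 0, 2.8, -1.1, 0, 1, 0, 2.9, -0.8, 0, 1, 0, 3.0, -0.8, 0, 1, 0, 3.0, -0.6, 0, 1, 0, 3.0, -0.4, 0, 1, 0, 3.1, -0.3, 0, 1, 0, 3.0, -0.1, 0, 1, 0, 3.1, 0.0, 0, 1, 0, 3.0, 0.2, 0, 1 ]
355 [ 0, 3.1, 0.4, 0, 1, 0, 3.0, 0.5, 0, 1, 0, 3.0, 0.6, 0, 1, 0, 2.9, 0.8, 0, 1, 0, 2.9, 1.0, 0, 1, 0, 2.9, 1.1, 0, 1, 0, 2.8, 1.2, 0, 1, 0, 2.7, 1.4, 0, 1, 0, 2.6, 1.5, 0, 1, 0, 2.6, 1.7, 0, 1, 0, 2.5, 1.7, 0, 1, 0, 2.4, 1.9, 0, 1 ]
320 [ 0, 2.3, 2.1, 0, 1, 0, 2.1, 2.1, 0, 1, 0, 2.1, 2.2, 0, 1, 0, 2.0, 2.4, 0, 1, 0, 1.8, 2.4, 0, 1, 0, 1.7, 2.6, 0, 1, 0, 1.6, 2.6, 0, 1, 0, 1.4, 2.7, 0, 1, 0, 1.3, 2.7, 0, 1, 0, 1.2, 2.9, 0, 1, 0, 1.0, 2.8, 0, 1, 0, 0.9, 3.0, 0, 1 ]
```

>>> step_arm:
  moves: [0,2.7,-1.4,0,1,0,2.7,-1.3,0,1,0,2.9,-1.2,0,1,0,2.8,-1.1,0,1,0,2.9,-0.8,0,1,0,3.0,-0.8,0,1,0,3.0,-0.6,0,1,0,3.0,-0.4,0,1,0,3.1,-0.3,0,1,0,3.0,-0.1,0,1,0,3.1,0.0,0,1,0,3.0,0.2,0,1]

```text
clock: 18.4
position: [0.5573, 0.167, 0.2231]
tcp_rot: [-0.0, 0.656, 0.755, 0.0]
contact_force: [-2.3, 4.9, 3.1]
finger_gap: 0.0206
gripper_force: 30.0
```

>>> step_arm:
  moves: [0,3.1,0.4,0,1,0,3.0,0.5,0,1,0,3.0,0.6,0,1,0,2.9,0.8,0,1,0,2.9,1.0,0,1,0,2.9,1.1,0,1,0,2.8,1.2,0,1,0,2.7,1.4,0,1,0,2.6,1.5,0,1,0,2.6,1.7,0,1,0,2.5,1.7,0,1,0,2.4,1.9,0,1]

```text
clock: 19.6
position: [0.5903, 0.1721, 0.2091]
tcp_rot: [-0.0, 0.656, 0.755, 0.0]
contact_force: [-1.7, 6.6, 2.3]
finger_gap: 0.0203
gripper_force: 29.9
```

>>> step_arm:
  moves: [0,2.3,2.1,0,1,0,2.1,2.1,0,1,0,2.1,2.2,0,1,0,2.0,2.4,0,1,0,1.8,2.4,0,1,0,1.7,2.6,0,1,0,1.6,2.6,0,1,0,1.4,2.7,0,1,0,1.3,2.7,0,1,0,1.2,2.9,0,1,0,1.0,2.8,0,1,0,0.9,3.0,0,1]

```text
clock: 20.8
position: [0.6093, 0.175, 0.1786]
tcp_rot: [-0.001, 0.656, 0.755, 0.001]
contact_force: [-2.8, 8.2, 2.9]
finger_gap: 0.0204
gripper_force: 30.0
```

```bash
python3 -c "
from h import *
for a,b,n in((285,250,12),(250,220,10),(220,190,10)):print(a,'[',arc(a,b,n),']')"
```

```text
285 [ 0, 0.7, 2.9, 0, 1, 0, 0.5, 3.0, 0, 1, 0, 0.4, 3.1, 0, 1, 0, 0.3, 3.0, 0, 1, 0, 0.1, 3.1, 0, 1, 0, -0.1, 3.0, 0, 1, 0, -0.2, 3.1, 0, 1, 0, -0.3, 3.0, 0, 1, 0, -0.6, 3.0, 0, 1, 0, -0.6, 3.0, 0, 1, 0, -0.8, 2.9, 0, 1, 0, -1.0, 2.9, 0, 1 ]
250 [ 0, -1.2, 2.9, 0, 1, 0, -1.3, 2.9, 0, 1, 0, -1.4, 2.8, 0, 1, 0, -1.6, 2.7, 0, 1, 0, -1.8, 2.6, 0, 1, 0, -1.8, 2.5, 0, 1, 0, -2.0, 2.5, 0, 1, 0, -2.1, 2.3, 0, 1, 0, -2.3, 2.2, 0, 1, 0, -2.3, 2.1, 0, 1 ]
220 [ 0, -2.5, 1.9, 0, 1, 0, -2.5, 1.8, 0, 1, 0, -2.7, 1.7, 0, 1, 0, -2.7, 1.6, 0, 1, 0, -2.8, 1.4, 0, 1, 0, -2.9, 1.2, 0, 1, 0, -3.0, 1.1, 0, 1, 0, -3.0, 1.0, 0, 1, 0, -3.0, 0.8, 0, 1, 0, -3.1, 0.6, 0, 1 ]
```

>>> step_arm:
  moves: [0,0.7,2.9,0,1,0,0.5,3.0,0,1,0,0.4,3.1,0,1,0,0.3,3.0,0,1,0,0.1,3.1,0,1,0,-0.1,3.0,0,1,0,-0.2,3.1,0,1,0,-0.3,3.0,0,1,0,-0.6,3.0,0,1,0,-0.6,3.0,0,1,0,-0.8,2.9,0,1,0,-1.0,2.9,0,1]

```text
clock: 22.0
position: [0.6079, 0.1747, 0.1432]
tcp_rot: [-0.0, 0.656, 0.755, 0.001]
contact_force: [-3.7, 8.0, 6.9]
finger_gap: 0.0202
gripper_force: 30.2
```

>>> step_arm:
  moves: [0,-1.2,2.9,0,1,0,-1.3,2.9,0,1,0,-1.4,2.8,0,1,0,-1.6,2.7,0,1,0,-1.8,2.6,0,1,0,-1.8,2.5,0,1,0,-2.0,2.5,0,1,0,-2.1,2.3,0,1,0,-2.3,2.2,0,1,0,-2.3,2.1,0,1]

```text
clock: 23.0
position: [0.5913, 0.1722, 0.1184]
tcp_rot: [0.001, 0.656, 0.755, 0.002]
contact_force: [2.5, 7.9, 10.0]
finger_gap: 0.02
gripper_force: 30.3
```

>>> step_arm:
  moves: [0,-2.5,1.9,0,1,0,-2.5,1.8,0,1,0,-2.7,1.7,0,1,0,-2.7,1.6,0,1,0,-2.8,1.4,0,1,0,-2.9,1.2,0,1,0,-3.0,1.1,0,1,0,-3.0,1.0,0,1,0,-3.0,0.8,0,1,0,-3.1,0.6,0,1]

```text
clock: 24.0
position: [0.5639, 0.168, 0.1047]
tcp_rot: [0.001, 0.656, 0.755, 0.002]
contact_force: [7.9, 7.8, -0.5]
finger_gap: 0.0203
gripper_force: 29.7
```

```bash
cat >> data.txt <<'E'
.5573 .1670 .2231 -2.3 4.9 3.1 -1
.5903 .1721 .2091 -1.7 6.6 2.3 -1
.6093 .1750 .1786 -2.8 8.2 2.9 -1
.6079 .1747 .1432 -3.7 8.0 6.9 -1
.5913 .1722 .1184 2.5 7.9 10.0 -1
.5639 .1680 .1047 7.9 7.8 -0.5 -1
E
python3 d.py; python3 -c "
from h import *
print(arc(190,222,10));print(arc(222,257,12))"
```

```text
centre u,w [-569.8  160.4] prior u -568.6 res [ 0.1 -0.   0.   0.   0.   0.1  0.1 -0.  -0.  -0.1  0.1  0.1  0.  -0.
 -0.   0.   0.1  0.1 -0.1]
deg [ 28.  59.  90. 120. 150. 180. 209. 239. 269. 299. 329. 359. 388. 355.
 320. 285. 250. 222. 192.]
ft [ 9.9  7.6  5.5  3.2  1.7  1.4  2.8  5.   6.4  9.4 10.6  9.4  8.3 -1.9
 -2.1 -3.2 -5.6 -9.3 -8.6]
fr [-0.8  3.1  1.6 -3.5 -4.9 -6.7 -6.9 -1.2  2.8  2.2 -1.1 -2.1 -1.5  2.9
  1.3 -0.8 -4.7 -5.1  2.3]
drag 5.928851722782032 W 4.286963293960005 park crank deg 255.25718269724302 rms 0.5763966088902448
0, 3.3, -0.7, 0, 1, 0, 3.2, -0.8, 0, 1, 0, 3.2, -1.1, 0, 1, 0, 3.2, -1.2, 0, 1, 0, 3.0, -1.4, 0, 1, 0, 3.0, -1.5, 0, 1, 0, 2.8, -1.7, 0, 1, 0, 2.8, -1.9, 0, 1, 0, 2.7, -2.0, 0, 1, 0, 2.5, -2.2, 0, 1
0, 2.3, -2.1, 0, 1, 0, 2.1, -2.2, 0, 1, 0, 2.0, -2.3, 0, 1, 0, 1.8, -2.5, 0, 1, 0, 1.8, -2.5, 0, 1, 0, 1.6, -2.5, 0, 1, 0, 1.5, -2.7, 0, 1, 0, 1.3, -2.8, 0, 1, 0, 1.2, -2.8, 0, 1, 0, 1.1, -2.8, 0, 1, 0, 0.9, -2.9, 0, 1, 0, 0.8, -3.0, 0, 1
```

Both turning directions agree that the park angle is about 256°.

>>> step_arm:
  moves: [0,3.3,-0.7,0,1,0,3.2,-0.8,0,1,0,3.2,-1.1,0,1,0,3.2,-1.2,0,1,0,3.0,-1.4,0,1,0,3.0,-1.5,0,1,0,2.8,-1.7,0,1,0,2.8,-1.9,0,1,0,2.7,-2.0,0,1,0,2.5,-2.2,0,1]

```text
clock: 25.0
position: [0.5909, 0.1722, 0.1181]
tcp_rot: [-0.001, 0.656, 0.755, -0.001]
contact_force: [-6.9, 6.8, 1.5]
finger_gap: 0.0201
gripper_force: 29.8
```

>>> step_arm:
  moves: [0,2.3,-2.1,0,1,0,2.1,-2.2,0,1,0,2.0,-2.3,0,1,0,1.8,-2.5,0,1,0,1.8,-2.5,0,1,0,1.6,-2.5,0,1,0,1.5,-2.7,0,1,0,1.3,-2.8,0,1,0,1.2,-2.8,0,1,0,1.1,-2.8,0,1,0,0.9,-2.9,0,1,0,0.8,-3.0,0,1]

```text
clock: 26.2
position: [0.6093, 0.1749, 0.1484]
tcp_rot: [-0.001, 0.656, 0.755, -0.0]
contact_force: [-1.3, 8.4, -5.9]
finger_gap: 0.0204
gripper_force: 29.3
```

>>> step_arm:
  moves: [0,0,0,0,1,0,0,0,0,1,0,0,0,0,1,0,0,0,0,1,0,0,0,0,1,0,0,0,0,1,0,0,0,0,1,0,0,0,0,1]

```text
clock: 27.0
position: [0.6095, 0.175, 0.1489]
tcp_rot: [-0.001, 0.656, 0.755, -0.0]
contact_force: [-2.7, 8.5, -2.3]
finger_gap: 0.0204
gripper_force: 29.6
```

Run:
```python
from h import *
s=readout.read_state();p=np.array(s["position"])*1000
print(np.degrees(np.arctan2(p[:2]@[-.99,-.141]+569.8,p[2]-3-160.4))%360,s["contact_force"],s["gripper_force"],abs(s["joint_velocities"]).max(),s["clock"])
T=vision.snapshot("top")["pixels"];cv2.imwrite("pics/t4.png",cv2.resize(T[140:260,160:480],None,fx=2.5,fy=2.5)[:,:,::-1])
```

```text
255.9969334548702 [-2.65562033  8.51791985 -2.30447159] 29.6092289686203 0.0034380426231169605 27.0
```

View pics/t4.png

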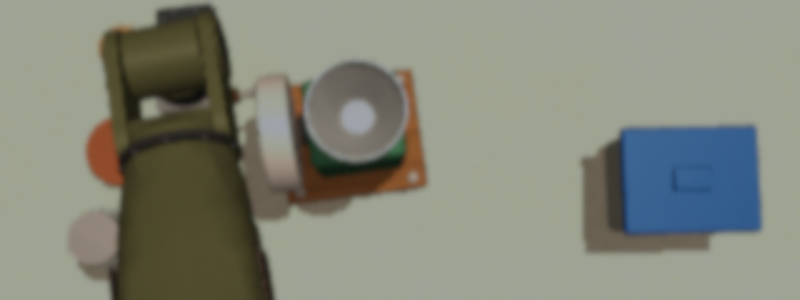

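The hand holds the handle at about (235,95). The jars (95,238) and (110,42), the stone (108,152) and the dough box (690,180) appear undisturbed, and the crank is still at 256°.

```bash
python3 -c "
from workcell import r
print(r.job_done())"
```

```text
the job is handed in; nothing more can be done
None
```

I turned the crank one full turn, then part of the way back, and parked it at about 256°, where both directions put the heavy side at the bottom. I handed the job in at about 27 s with the handle still gripped at about 30 N and the crank still; the jars, stone and dough container looked undisturbed, and no verdict came back.

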